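# Return the stacked sharpening stones to their holders

## Task

The four sharpening stones were left stacked criss-cross on the slatted drain board. Take the stack apart and lay each stone in its own wooden holder, the one whose recess is cut to its length (grey in dark brown, orange in pale wood, white in reddish-brown, black in green), flat and fully down in the recess. Do not let a stone tumble, and leave the chisel and the jar of screws where they are.

Things in the scene. Friction and masses are not known exactly. Their poses are not given: they have to be found in the camera images.
- stone_grey: Coarse sharpening stone, mid-grey (its underside layer darker), 180 mm long (own y), 50 mm wide (own x), 28 mm high, a plain block with flat sides, 0.25 to 0.65 kg. Origin: centre of its underside, z up. Starts in the lower layer: two parallel stones, 44 mm apart, on a fixed slatted drain board (16 mm high), two upper stones lying across them.
- stone_orange: Medium sharpening stone, orange (its underside layer brown), 150 mm long (own y), 50 mm wide (own x), 28 mm high, a plain block with flat sides, 0.25 to 0.65 kg. Origin: centre of its underside, z up. Starts in the lower layer: two parallel stones, 44 mm apart, on a fixed slatted drain board (16 mm high), two upper stones lying across them.
- stone_white: Fine sharpening stone, off-white, 125 mm long (own y), 50 mm wide (own x), 28 mm high, a plain block with flat sides, 0.25 to 0.65 kg. Origin: centre of its underside, z up. Starts in the upper layer: two parallel stones, 44 mm apart, lying across the two lower ones, undersides 44 mm above the bench.
- stone_black: Extra-fine sharpening stone, black, 100 mm long (own y), 50 mm wide (own x), 28 mm high, a plain block with flat sides, 0.25 to 0.65 kg. Origin: centre of its underside, z up. Starts in the upper layer: two parallel stones, 44 mm apart, lying across the two lower ones, undersides 44 mm above the bench.
- holder_grey: Holder of the grey stone: low dark brown wooden block, fixed, 226 mm long (own y), 84 wide (own x), 19 high. Its recess, open at the top and centred, is 190 mm (y) by 60 mm (x), 11 deep, mouth bevelled by 4 mm. Origin: centre of its underside, z up; recess floor at z 8 mm, rim at 19, so a seated stone stands 17 mm proud. Either way round is the same.
- holder_orange: Holder of the orange stone: low pale wooden block, fixed, 196 mm long (own y), 84 wide (own x), 19 high. Its recess, open at the top and centred, is 160 mm (y) by 60 mm (x), 11 deep, mouth bevelled by 4 mm. Origin: centre of its underside, z up; recess floor at z 8 mm, rim at 19, so a seated stone stands 17 mm proud. Either way round is the same.
- holder_white: Holder of the white stone: low reddish-brown wooden block, fixed, 171 mm long (own y), 84 wide (own x), 19 high. Its recess, open at the top and centred, is 135 mm (y) by 60 mm (x), 11 deep, mouth bevelled by 4 mm. Origin: centre of its underside, z up; recess floor at z 8 mm, rim at 19, so a seated stone stands 17 mm proud. Either way round is the same.
- holder_black: Holder of the black stone: low green-painted wooden block, fixed, 146 mm long (own y), 84 wide (own x), 19 high. Its recess, open at the top and centred, is 110 mm (y) by 60 mm (x), 11 deep, mouth bevelled by 4 mm. Origin: centre of its underside, z up; recess floor at z 8 mm, rim at 19, so a seated stone stands 17 mm proud. Either way round is the same.
- chisel: Loose chisel with a red handle, 250 mm long (own y), 26 mm wide and 25 mm high, lying between the near and the far holders. Origin: centre of its underside. A bystander: leave it where it is.
- jar: Loose clear jar of screws with a yellow lid, 62 mm across, 79 mm high, standing behind the drain board. Origin: centre of its underside. A bystander: leave it where it is.
Mind the look-alikes: they are no part of the job. Of the things that look like the stone_black, the larger one is meant.

How it is judged (in metres and radians):
At the end, for the whole second after the job is handed in: Each of the four stones lies in its own holder: centred in the recess within 10 mm, long axis along the holder's within 0.2 rad, its underside no more than 3.5 mm above the recess floor, flat within 0.06 rad, released and at rest (horizontal distance between stone_grey and holder_grey below 0.01 m and z of stone_grey in the frame of holder_grey below 0.0115 m and angle between the y axis of stone_grey and the y axis of holder_grey, either way round below 0.2 rad and angle between each of stone_grey, stone_orange, stone_white, stone_black's own z axis and vertical below 0.06 rad and linear speed of each of stone_grey, stone_orange, stone_white, stone_black below 0.01 m/s and angular speed of each of stone_grey, stone_orange, stone_white, stone_black below 0.1 rad/s and horizontal distance between stone_orange and holder_orange below 0.01 m and z of stone_orange in the frame of holder_orange below 0.0115 m and angle between the y axis of stone_orange and the y axis of holder_orange, either way round below 0.2 rad and horizontal distance between stone_white and holder_white below 0.01 m and z of stone_white in the frame of holder_white below 0.0115 m and angle between the y axis of stone_white and the y axis of holder_white, either way round below 0.2 rad and horizontal distance between stone_black and holder_black below 0.01 m and z of stone_black in the frame of holder_black below 0.0115 m and angle between the y axis of stone_black and the y axis of holder_black, either way round below 0.2 rad); the robot touches nothing.
It fails at once if a stone tumbles (tilts more than 40 degrees) (angle between any of stone_grey, stone_orange, stone_white, stone_black's own z axis and vertical above 0.7 rad).
It fails at once if the chisel is shifted by more than 25 mm (distance of chisel from where it was at the start of the episode above 0.025 m).
It fails at once if the jar is shifted by more than 25 mm (distance of jar from where it was at the start of the episode above 0.025 m).
It also fails if it takes over 106 s, if anything falls off the work surface, if the arm or the gripper's body presses on something with over 40 N, if the wrist force passes 120 N, or if a joint passes its speed limit or range.

## Robot

A 7-joint arm with a two-finger parallel gripper is mounted at the origin on a cart in front of the work surface, level with it; the furniture and walls round the work are solid. World frame = base frame: x ahead of the robot, y to its left, z up, the work surface at z = 0. Lengths are in mm, angles in rad, forces in N, time in s.
With the tool pointing down it reaches from about 425 to 875 mm from the base axis. Payload 8.4 kg.
Tool frame: the origin (TCP) lies on the centre line of the jaws, within the pads' length; the fingertips stand 8 mm ahead of it and the grasp point (between the pads) lies 11 mm behind it (robot.tips_ahead is the distance from the TCP to the fingertips, in mm); y points along the fingers, x is the direction in which the jaws open and shut, and the axes are right-handed (so a half turn about y gives the same grasp; the last joint's range is limited). The gripper opens to 85 mm and grips with 20 to 120 N. Pads are 22 mm wide; open, the fingers measure 114 mm over their backs; the gripper's body (76 mm by 85 mm) begins 54 mm behind the grasp point. The pads swing forward as they close: fully open they stand 13 mm farther back than shut.
Start: joints at [-1.334, 0.333, 0.04, 1.465, -0.013, 1.343, -0.059], TCP at [214.191, 613.665, 208.308] pointing down, gripper open.
Joint ranges: [-2.58, 2.58], [-0.38, 2.09], [-1.3, 1.39], [0.25, 2.4], [-1.5, 4.64], [0.08, 2.09], [-2.65, 2.65]. Speed limits (rad/s): [2.22, 2.22, 2.79, 2.79, 3.14, 3.14, 3.14].

## Interface

Orientations are given as a rotation vector (axis times angle).
In Python, from plant import robot, vision gives the robot as it stands.
- The arm moves only by the tool send_rows, never from a script. Its argument "deltas" is a list of rows, each a list of 2 entries, a list of its own where there are three numbers: the shift along the tool's x, y, z in mm, then the turn about the tool's y in rad. A call has 1 to 10 rows; each row is the pose to reach, as a shift and turn from the pose commanded when the call began, along the tool's axes at that moment; what a row does not reach only later rows make up. A row lasts 1/10 s, in which the tool goes at most 50 mm and 8.59 degrees, less where a joint would pass 70% of its speed; a pose out of reach is approached as far as the arm can. A call with a gripper value outside its range is refused whole. "claw" is the closure, from 0 (fully open) to 1 (shut), set as the call begins (left out, the last holds). The fingers move at their own pace and stop on an object; the grip force is fixed at half the most. Time passes only in rows, so rows that repeat a pose let the fingers close. It gives the time, the measured TCP pose, the force and the opening at its end, in the units of the state.
- robot.observe(): the state, without advancing time (a new reading comes with each control period).
- vision.capture(name): name is "side" or "top" or "wrist"; returns the picture (420x560x3 uint8, blue, green, red); there is no depth.
- vision.get_calibration(name): a dict with "mtx" (3x3 intrinsics, pixels), "world_from_camera" (4x4, takes a point from camera to world coordinates). Camera axes: x right, y down, z forward; pixel columns grow to the right and rows downward; lengths in mm; the calibration is good to about 2 mm. The wrist camera is an equidistant fisheye: a pixel r from the principal point sees the ray r / f radians off the axis. A picture is of the moment at which its call begins: read the wrist's pose just before it. get_calibration takes no time and is no camera call; for the wrist camera it gives the pose at the moment of the call.
- robot.hand_in(): hands the job in, once; it reports no verdict.
Trained networks look in the newest picture that a camera, given by its name, has taken for a name from the list of things; names that differ only in an ending like _2 or _b are one class to them, and where a whole thing is asked for, a point or a joint stands for the part that bears it (a point fixed in the world has none). Each returns a list of dicts, best first, with "conf" (0 to 1); they miss things now and then, are a little off and sometimes report something else, mostly with a low value. They report only what shows in the picture. A call takes as long as a camera call. They do not tell look-alikes from the thing itself.
- vision.find_in(camera, name): "point" ([column, row] in pixels, amid what is visible of it).
- vision.landmark_of(camera, name): "point" ([column, row] in pixels: a listed point, or the origin of a listed thing).
The state is a dict: "t": time; "joint_positions": joint angles; "dq": joint speeds; "tau": joint torques, N m; "tool_pos": TCP position; "tool_rot": TCP orientation; "wrist_force": force on the tool from outside, world axes, zero at the start; "moment": the same for the moment, N m; "grip_width": opening from 0.0 (shut) to 1.0 (fully open).
Only numpy, scipy, OpenCV 4.12 (cv2) and the standard library are available. Lean on these libraries where they do the work, as an engineer would, in place of code of your own. Each camera call takes 0.05 s, during which the arm holds its last target. There are 200 camera calls.

## Working session

There is one attempt and no reset: what is moved stays moved. The work goes in short steps, Python scripts to look and compute and a tool call to move; the robot and the scene stay as the last step left them, time stands still between calls to the robot, and variables do not carry over. Pictures are saved under pics/ and viewed, about 12 in all and at most 16, crops included, and the job is handed in when it is done.

Besides the shell and the picture viewer there is one more tool, called after "Emit:" by a JSON object that holds its "api" and its "payload", one argument or row to a line. send_rows: Moves the arm, as the interface text tells. Its arguments: {"type":"object","properties":{"deltas":{"type":"array"},"claw":{"type":"number"}},"required":["deltas"]}

```bash
ls; mkdir -p pics
python3 - <<'E'
from plant import robot, vision
import cv2
print(robot.observe())
for n in ("top","side"):
    im=vision.capture(n); cv2.imwrite(f"pics/{n}0.png",im)
    c=vision.get_calibration(n); print(n,c)
    for o in ["stone_grey","stone_orange","stone_white","stone_black","holder_grey","holder_orange","holder_white","holder_black","chisel","jar"]:
        print(o,[(r["point"],round(r["conf"],2)) for r in vision.landmark_of(n,o)])
E
```

```text
pics
{'t': 0.0, 'joint_positions': array([-1.33416505,  0.33390904,  0.03988004,  1.46630701, -0.01343255,
        1.3433376 , -0.05845517]), 'dq': array([-1.32308647e-03,  3.87718576e-04,  4.99462109e-04,  8.63663399e-05,
       -6.63224345e-04, -1.18014306e-03,  1.61216975e-03]), 'tau': array([ 1.09440611e-03, -6.58543110e+01,  1.36573970e+00, -4.05556977e+01,
        1.67099107e-02,  1.23987818e-02, -3.63712934e-05]), 'tool_pos': array([214.06041298, 613.18345939, 207.40511554]), 'tool_rot': array([-1.3506369 , -0.95740343,  0.95960705]), 'wrist_force': array([-0.20894947,  0.42602631, -0.11312475]), 'moment': array([-0.02855446,  0.00854108, -0.01417432]), 'grip_width': 0.9993349312557573}
top {'mtx': array([[382.01297825,   0.        , 276.25824237],
       [  0.        , 382.01297825, 213.61369156],
       [  0.        ,   0.        ,   1.        ]]), 'world_from_camera': array([[ 7.24605379e-03, -9.97696542e-01,  6.74470537e-02,
         4.40616084e+02],
       [-9.99613967e-01, -9.03610031e-03, -2.62728964e-02,
         1.92355469e+02],
       [ 2.68218363e-02, -6.72306421e-0
[... 826 characters left out ...]
16421e-03,
         5.00146028e+02],
       [-2.54829268e-03, -6.31821496e-01,  7.75109736e-01,
        -6.49040076e+02],
       [-8.53159399e-04, -7.75110597e-01, -6.31825003e-01,
         7.49656289e+02],
       [ 0.00000000e+00,  0.00000000e+00,  0.00000000e+00,
         1.00000000e+00]])}
stone_grey [([268.5, 186.3], 0.58)]
stone_orange [([305.1, 189.0], 0.68)]
stone_white [([261.2, 359.3], 0.72), ([284.7, 189.8], 0.6), ([302.9, 191.3], 0.16)]
stone_black [([294.5, 169.4], 0.65)]
holder_grey [([259.4, 267.9], 0.82)]
holder_orange [([348.9, 265.6], 0.93)]
holder_white [([360.6, 349.7], 0.8)]
holder_black [([259.5, 357.1], 0.72)]
chisel [([307.7, 304.3], 0.88)]
jar [([369.5, 220.5], 0.71)]
```

Run:
```python
import cv2
a=cv2.imread("pics/top0.png")[120:310,120:440]; cv2.imwrite("pics/top0c.png",cv2.resize(a,None,fx=2.5,fy=2.5,interpolation=cv2.INTER_CUBIC))
a=cv2.imread("pics/side0.png"); cv2.imwrite("pics/side0c.png",cv2.resize(a,None,fx=1.42,fy=1.42,interpolation=cv2.INTER_CUBIC))
```

```text
(no output)
```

View pics/top0c.png

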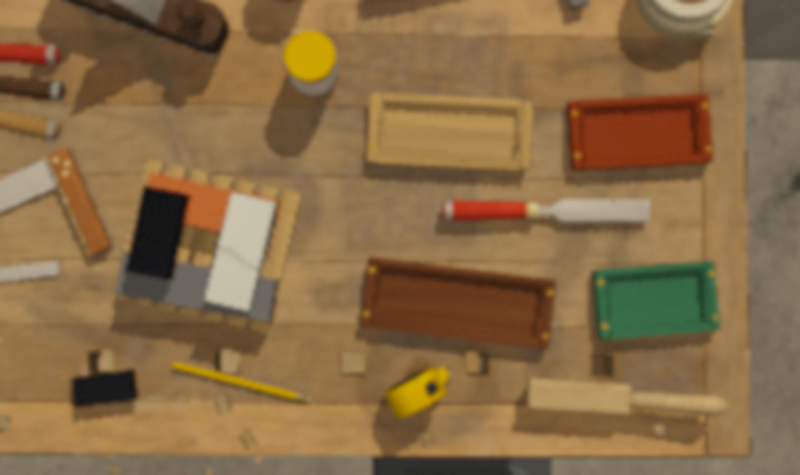

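View pics/side0c.png

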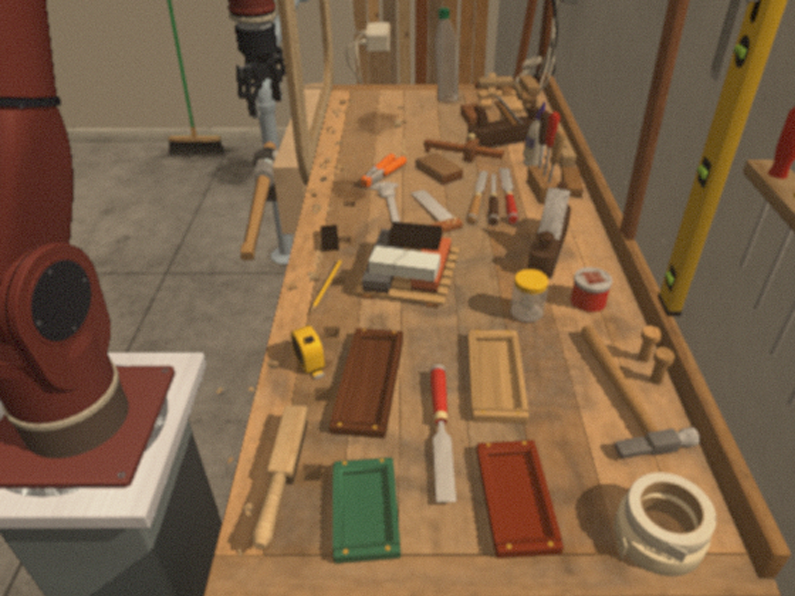

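```bash
cat > h.py <<'E'
import numpy as np, cv2
from plant import robot, vision
from scipy.spatial.transform import Rotation as R
def project(c,name,P):
    T=np.linalg.inv(c["world_from_camera"]); q=np.asarray(P,float)@T[:3,:3].T+T[:3,3]; K=c["mtx"]
    if name=="wrist":
        r=np.linalg.norm(q[...,:2],axis=-1)+1e-9; s=np.arctan2(r,q[...,2])/r
    else: s=1/q[...,2]
    return np.stack([K[0,0]*q[...,0]*s+K[0,2],K[1,1]*q[...,1]*s+K[1,2]],-1)
def rectify(im,c,name,z,x0,x1,y0,y1,mm=1.0):
    """rows: x from x1 down to x0; cols: y from y1 down to y0"""
    X,Y=np.meshgrid(np.arange(x1,x0,-mm),np.arange(y1,y0,-mm),indexing="ij")
    m=project(c,name,np.stack([X,Y,np.full_like(X,z)],-1)).astype(np.float32)
    return cv2.remap(im,m[...,0],m[...,1],cv2.INTER_CUBIC)
def rects(mask,x1,y1,mm=1.0,amin=1500):
    out=[]
    mask=cv2.morphologyEx(mask.astype(np.uint8)*255,cv2.MORPH_OPEN,np.ones((5,5)))
    for k in cv2.findContours(mask,cv2.RETR_EXTERNAL,cv2.CHAIN_APPROX_NONE)[0]:
        if cv2.contourArea(k)*mm*mm<amin: continue
        b=cv2.boxPoints(cv2.minAreaRect(k)).astype(float)*mm
        P=np.stack([x1-b[:,1],y1-b[:,0]],-1); e=P[1]-P[0],P[2]-P[1]
        l=max(e,key=np.linalg.norm); s=min(e,key=np.linalg.norm)
        a=np.degrees(np.arctan2(l[1],l[0]))%180   # direction of long axis from world x
        out.append((np.round(P.mean(0),1),round(np.linalg.norm(l),1),round(np.linalg.norm(s),1),round(a,1)))
    return out
E
python3 - <<'E'
from h import *
im=cv2.imread("pics/top0.png"); c=vision.get_calibration("top")
print("corners",[np.round(project(c,"top",[x,y,0])) for x,y in((300,600),(800,-300))])
B=(250,750,-250,620)
for z in (19,44,72):
    r=rectify(im,c,"top",z,*B); cv2.imwrite(f"pics/r{z}.png",r)
    hsv=cv2.cvtColor(r,cv2.COLOR_BGR2HSV).astype(int); h,s,v=hsv[...,0],hsv[...,1],hsv[...,2]
    M={19:{"green":(h>55)&(h<95)&(s>90),"red":((h<7)|(h>174))&(s>150),"brown":(h<14)&(s>100)&(v<135)},
       44:{"orange":(h>5)&(h<14)&(s>150)&(v>120),"grey":(s<60)&(v>60)&(v<150)},72:{"white":(s<60)&(v>165),"black":(v<50)}}[z]
    for n,m in M.items(): print(z,n,*rects(m,B[1],B[3]),sep="\n   ")
o=cv2.imread("pics/r19.png"); cv2.imwrite("pics/r19s.png",cv2.resize(o,(800,int(800*500/870))))
# find heights via landmarks
for n,p in {"hg":(298.2,241.2),"ho":(301.9,172.4),"hw":(372,169.9),"hb":(379,237.6)}.items():
    d=c["world_from_camera"][:3,:3]@np.linalg.inv(c["mtx"])@[*p,1]; o=c["world_from_camera"][:3,3]; print(n,np.round(o-d*o[2]/d[2]))
print(vision.get_calibration("wrist"), R.from_rotvec(robot.observe()["tool_rot"]).as_matrix())
E
```

```text
corners [array([127., 286.]), array([426., 124.])]
19
   green
   (array([ 441.9, -151.9]), np.float64(140.8), np.float64(78.6), np.float64(95.0))
19
   red
19
   brown
   (array([435.7,  84.2]), np.float64(224.2), np.float64(83.6), np.float64(83.4))
   (array([ 643.3, -134.8]), np.float64(174.7), np.float64(88.8), np.float64(94.1))
44
   orange
   (array([551.2, 402.2]), np.float64(92.4), np.float64(52.6), np.float64(76.4))
   (array([ 630.9, -131. ]), np.float64(164.3), np.float64(61.6), np.float64(92.8))
44
   grey
   (array([453.1, 387.1]), np.float64(177.1), np.float64(46.7), np.float64(80.4))
72
   white
   (array([545., -68.]), np.float64(120.0), np.float64(20.0), np.float64(90.0))
   (array([493.7, 334.9]), np.float64(123.1), np.float64(49.8), np.float64(167.0))
   (array([561.4, 587.8]), np.float64(84.3), np.float64(31.0), np.float64(115.8))
72
   black
   (array([340.6, 482. ]), np.float64(66.7), np.float64(30.7), np.float64(96.3))
   (array([511.8, 426.7]), np.float64(95.2), np.float64(50.3), np.float64(169.0))
hg [436.  96.   0.]
ho [645.  85.   0.]
hw [ 655. -130.    0.]
hb [ 448. -149.    0.]
{'mtx': array([[325.1922621 ,   0.        , 279.40810401],
       [  0.        , 325.1922621 , 206.75830338],
       [  0.        ,   0.        ,   1.        ]]), 'world_from_camera': array([[ 3.29258729e-01,  9.10439811e-01,  2.50375799e-01,
         1.50964660e+02],
       [ 9.44239659e-01, -3.17583759e-01, -8.69023773e-02,
         6.35698253e+02],
       [ 3.95903461e-04,  2.65028125e-01, -9.64240601e-01,
         3.74471518e+02],
       [ 0.00000000e+00,  0.00000000e+00,  0.00000000e+00,
         1.00000000e+00]])} [[ 3.29569913e-01 -2.84264786e-05 -9.44131173e-01]
 [ 9.44131173e-01 -1.01560668e-05  3.29569914e-01]
 [-1.89571714e-05 -1.00000000e+00  2.34911905e-05]]
```

View pics/r19s.png

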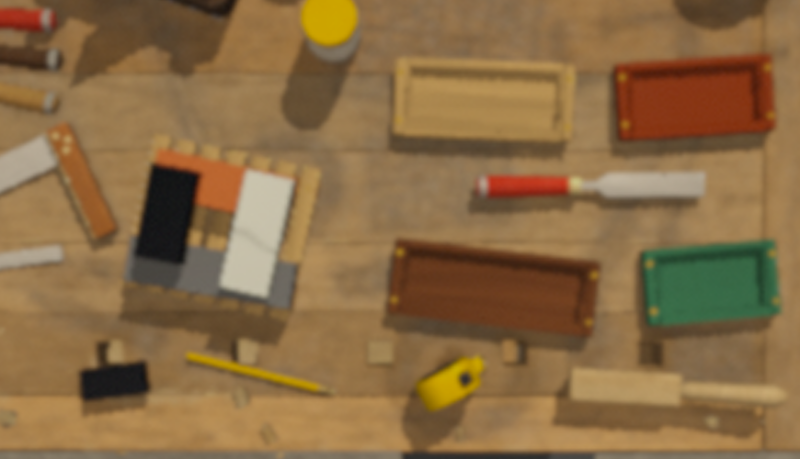

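Top view: stack at left, grey/orange below and white/black on top; the small black block at (105,380) is the decoy. Holders are on the right with the chisel between them. Moving over the stack for a close look.

Emit:
{"api": "send_rows", "payload": {
  "deltas": [
    [[-63,0,-175],-0.05],
    [[-125,0,-350],-0.11],
    [[-125,0,-350],-0.11],
    [[-125,0,-350],-0.11],
    [[-125,0,-350],-0.11],
    [[-125,0,-350],-0.11],
    [[-125,0,-350],-0.11],
    [[-125,0,-350],-0.11],
    [[-125,0,-350],-0.11],
    [[-125,0,-350],-0.11]
  ],
  "claw": 0
}}

```text
t: 2.1
tool_pos: [503.4, 380.3, 208.2]
tool_rot: [-1.307, -1.04, 1.041]
wrist_force: [0.2, -0.2, 0.4]
grip_width: 1.0
```

```bash
cat >> h.py <<'E'
def wrap(a,p): return (a+p/2)%p-p/2
def state():
    o=robot.observe(); M=R.from_rotvec(o["tool_rot"]).as_matrix(); return o,M,np.degrees(np.arctan2(M[1,0],M[0,0]))
def delta(x,y,z,ang):
    "tool-axis shift and turn to bring TCP to x,y,z with tool x axis at world angle ang (deg)"
    o,M,a=state(); d=M.T@(np.array([x,y,z])-o["tool_pos"]); print("t",round(o["t"],2),"pos",np.round(o["tool_pos"],1),"ang",round(a,1),"q7",round(o["joint_positions"][6],2),"grip",round(o["grip_width"],3))
    print("  delta",np.round(d,1),"turn",round(-np.radians(wrap(ang-a,360)),3))
def shot(name,tag):
    c=vision.get_calibration(name); im=vision.capture(name); cv2.imwrite(f"pics/{name}{tag}.png",im); return im,c
E
python3 - <<'E'
from h import *
im,c=shot("wrist",1); B=(350,650,250,530)
for z in (44,72):
    r=rectify(im,c,"wrist",z,*B,mm=.5); cv2.imwrite(f"pics/w1_{z}.png",r)
    hsv=cv2.cvtColor(r,cv2.COLOR_BGR2HSV).astype(int); h,s,v=hsv[...,0],hsv[...,1],hsv[...,2]
    M={44:{"orange":(h>4)&(h<15)&(s>140)&(v>120),"grey":(s<70)&(v>55)&(v<150)},72:{"white":(s<70)&(v>160),"black":(v<50)}}[z]
    for n,m in M.items(): print(z,n,*rects(m,B[1],B[3],.5),sep="\n   ")
delta(503,380,200,77)
E
```

```text
44
   orange
   (array([547.3, 401.8]), np.float64(101.9), np.float64(56.3), np.float64(76.3))
   (array([534.6, 519.4]), np.float64(100.2), np.float64(25.7), np.float64(25.0))
44
   grey
72
   white
   (array([491.8, 336.8]), np.float64(125.0), np.float64(50.9), np.float64(167.3))
72
   black
t 2.15 pos [502.6 381.2 208.2] ang 77.1 q7 0.68 grip 1.001
  delta [-1.1  8.2 -0.7] turn 0.002
```

View pics/w1_72.png

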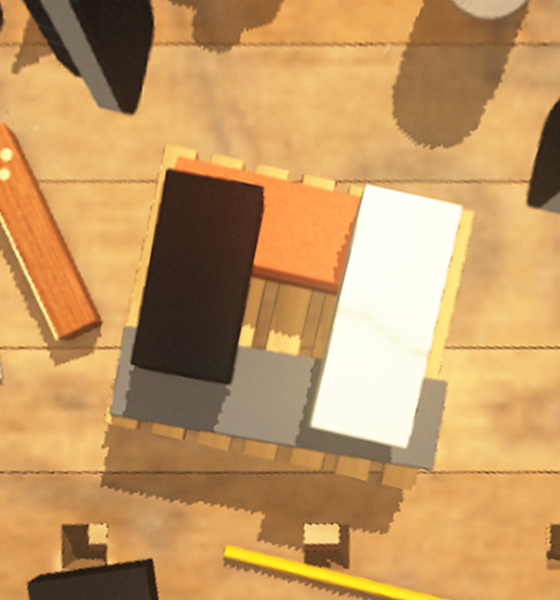

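Close view confirms: white (491.8, 336.8) at 167.3°, black centre (200,277) px → about (511.5, 430). Picking white first.

Emit:
{"api": "send_rows", "payload": {
  "deltas": [
    [[-46,20,1],0],
    [[-46,60,1],0],
    [[-46,100,1],0],
    [[-46,125,1],0],
    [[-46,144,1],0],
    [[-46,144,1],0],
    [[-46,144,1],0]
  ],
  "claw": 0
}}

```text
t: 2.85
tool_pos: [491.5, 336.9, 64.8]
tool_rot: [-1.306, -1.043, 1.043]
wrist_force: [-0.0, -0.1, 0.6]
grip_width: 0.998
```

Emit:
{"api": "send_rows", "payload": {
  "deltas": [
    [[0,0,0],0],
    [[0,0,0],0],
    [[0,0,0],0],
    [[0,0,0],0],
    [[0,0,0],0],
    [[0,0,0],0],
    [[0,0,0],0]
  ],
  "claw": 1
}}

```text
t: 3.55
tool_pos: [492.2, 335.6, 64.3]
tool_rot: [-1.308, -1.041, 1.041]
wrist_force: [0.9, 0.4, -0.2]
grip_width: -0.001
```

Run:
```python
from h import *
shot("wrist",2); shot("side",2)
print(robot.observe()["wrist_force"], robot.tips_ahead)
delta(491.8,336.8,150,77.3)
```

```text
[-0.14726511  0.17630534  0.27978224] 8.0
t 3.65 pos [492.1 335.7  64.3] ang 77.1 q7 0.74 grip -0.001
  delta [  1.  -85.7   0.6] turn -0.004
```

View pics/wrist2.png

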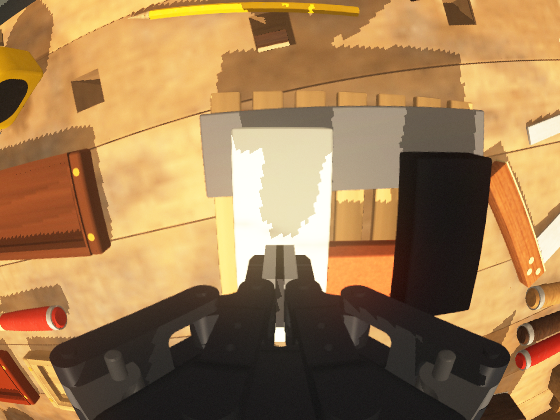

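Run:
```python
import cv2
a=cv2.imread("pics/side2.png")[60:240,180:400]; a=cv2.resize(a,None,fx=3,fy=3,interpolation=cv2.INTER_CUBIC)
b=cv2.imread("pics/wrist2.png")[220:420,180:400]; b=cv2.resize(b,None,fx=2.5,fy=2.5)
cv2.imwrite("pics/s2c.png",a);
```

```text
(no output)
```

View pics/s2c.png

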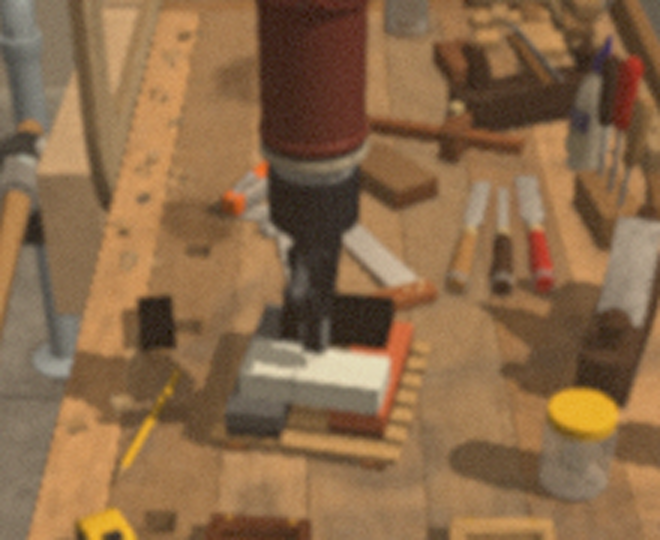

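Run:
```python
from h import *
o,M,a=state(); c=vision.get_calibration("wrist")
for d in (8,0,-5,-10,-15): print(d,np.round(project(c,"wrist",o["tool_pos"]+M[:,1]*d)))
u=np.array([np.cos(np.radians(167.3)),np.sin(np.radians(167.3))]);n=np.array([-u[1],u[0]])
for z in (72,44):
  for s,t in((1,1),(1,-1),(-1,-1),(-1,1)):
    p=np.array([491.8,336.8])+u*62.5*s+n*25*t; print(z,np.round(p),np.round(project(c,"wrist",[*p,z])))
im=cv2.imread("pics/wrist2.png")[100:400,160:420]; cv2.imwrite("pics/w2c.png",cv2.resize(im,None,fx=2,fy=2,interpolation=cv2.INTER_CUBIC))
```

```text
8 [279. 239.]
0 [279. 244.]
-5 [279. 248.]
-10 [279. 251.]
-15 [279. 255.]
72 [425. 326.] [230. 128.]
72 [436. 375.] [332. 128.]
72 [558. 347.] [322. 341.]
72 [547. 299.] [241. 341.]
44 [425. 326.] [237. 127.]
44 [436. 375.] [324. 127.]
44 [558. 347.] [318. 316.]
44 [547. 299.] [245. 316.]
```

View pics/w2c.png

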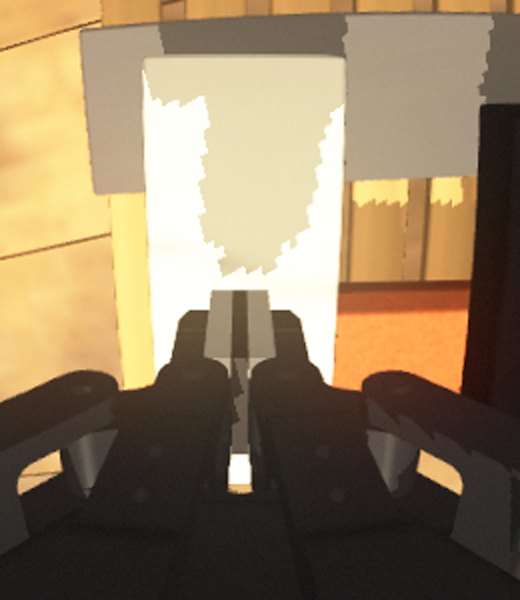

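Fingers are shut on top of the white stone (tip edge at row ~245), not around it; the stone is unmoved. I'll lift clear and check the free fingertip depth.

Emit:
{"api": "send_rows", "payload": {
  "deltas": [
    [[0,-20,0],0],
    [[0,-60,0],0],
    [[0,-60,0],0],
    [[0,-60,0],0]
  ]
}}

```text
t: 4.05
tool_pos: [492.7, 336.1, 125.3]
tool_rot: [-1.307, -1.043, 1.039]
wrist_force: [-0.2, 0.4, -1.0]
grip_width: 0.001
```

Run:
```python
from h import *
o,M,a=state(); im,c=shot("wrist",3)
for zz in (11,0,-11):
  print(zz,[(d,np.round(project(c,"wrist",o["tool_pos"]+M[:,1]*d+M[:,2]*zz),1)) for d in (20,8,0,-8,-16)])
a=[cv2.resize(cv2.imread(f"pics/wrist{i}.png")[200:360,200:360],None,fx=2.4,fy=2.4,interpolation=cv2.INTER_CUBIC) for i in (2,3)]
cv2.imwrite("pics/w3c.png",cv2.hconcat(a)); print(o["tool_pos"],o["grip_width"])
```

```text
11 [(20, array([279.3, 214.5])), (8, array([279.3, 220.6])), (0, array([279.3, 225.2])), (-8, array([279.3, 230.1])), (-16, array([279.3, 235.5]))]
0 [(20, array([279.3, 231.8])), (8, array([279.3, 238.9])), (0, array([279.3, 244.1])), (-8, array([279.3, 249.8])), (-16, array([279.3, 255.9]))]
-11 [(20, array([279.3, 248.5])), (8, array([279.3, 256.4])), (0, array([279.3, 262.2])), (-8, array([279.3, 268.4])), (-16, array([279.3, 275.2]))]
[492.7419374  336.14154067 125.33797599] 0.0012934630090075242
```

View pics/w3c.png

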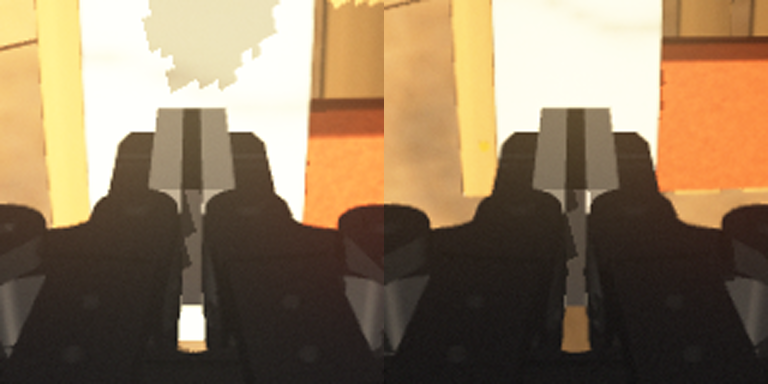

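Run:
```python
from h import *
c=vision.get_calibration("side")
for z in (56,64,72,80,90,100): print(z,np.round(project(c,"side",[492.1,335.7,z]),1))
im,c=shot("side",4)
for z in (117,125,135,145,155): print(z,np.round(project(c,"side",[492.7,336.1,z]),1))
cv2.imwrite("pics/s4c.png",cv2.resize(im[100:220,220:350],None,fx=5,fy=5,interpolation=cv2.INTER_CUBIC))
```

```text
56 [284.9 185.2]
64 [284.9 182.7]
72 [284.9 180.2]
80 [284.8 177.7]
90 [284.8 174.5]
100 [284.8 171.3]
117 [285.  165.6]
125 [285. 163.]
135 [284.9 159.6]
145 [284.9 156.2]
155 [284.9 152.8]
```

View pics/s4c.png

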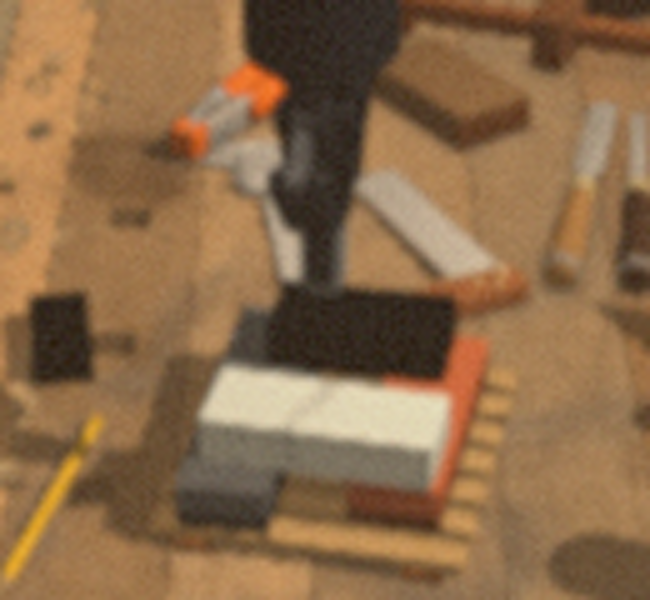

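Side view: shut fingertips (284,158 px) sit ≈15–20 mm *behind* the reported TCP, not 8 ahead, so I'll go ~30 mm lower with the offset measured.

Emit:
{"api": "send_rows", "payload": {
  "deltas": [
    [[0,0,0],0],
    [[0,0,0],0],
    [[0,0,0],0],
    [[0,0,0],0],
    [[0,20,0],0],
    [[0,45,0],0],
    [[0,65,0],0],
    [[0,80,0],0],
    [[0,93,0],0],
    [[0,93,0],0]
  ],
  "claw": 0
}}

```text
t: 5.15
tool_pos: [491.3, 335.1, 29.6]
tool_rot: [-1.308, -1.039, 1.044]
wrist_force: [-0.2, -0.4, 0.1]
grip_width: 1.0
```

Emit:
{"api": "send_rows", "payload": {
  "deltas": [
    [[0,0,0],0],
    [[0,0,0],0],
    [[0,0,0],0],
    [[0,0,0],0],
    [[0,0,0],0],
    [[0,0,0],0],
    [[0,0,0],0]
  ],
  "claw": 1
}}

```text
t: 5.85
tool_pos: [493.0, 336.4, 32.8]
tool_rot: [-1.307, -1.043, 1.039]
wrist_force: [-0.4, -0.2, 4.8]
grip_width: 0.568
```

Run:
```python
from h import *
o,M,a=state(); im,c=shot("wrist",5); s,_=shot("side",5)
print(o["tool_pos"],o["grip_width"],o["wrist_force"])
cv2.imwrite("pics/s5c.png",cv2.hconcat([cv2.resize(s[100:220,240:340],None,fx=4,fy=4,interpolation=cv2.INTER_CUBIC),cv2.resize(im[120:360,200:400],(400,480))]))
```

```text
[492.99116184 336.39145039  32.83542842] 0.5676995581551809 [-0.43301045 -0.17322674  4.79778079]
```

View pics/s5c.png

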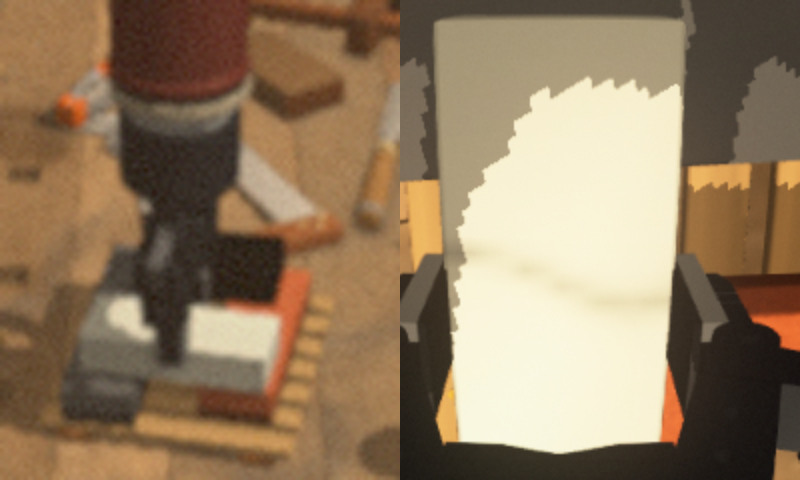

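White is gripped (opening 0.57 ≈ 48–50 mm, tips about half-way down its side). Lift and travel to between the holders for a close measurement.

Emit:
{"api": "send_rows", "payload": {
  "deltas": [
    [[0,-5,0],0],
    [[0,-20,0],0],
    [[0,-50,0],0],
    [[0,-90,0],0],
    [[-30,-120,-12],0.12],
    [[-70,-140,-28],0.27],
    [[-115,-155,-45],0.42],
    [[-160,-168,-62],0.57],
    [[-205,-168,-80],0.72],
    [[-250,-168,-98],0.87]
  ]
}}

```text
t: 6.95
tool_pos: [531.8, 68.1, 201.0]
tool_rot: [-1.539, -0.369, 0.366]
wrist_force: [0.7, -0.1, -4.0]
grip_width: 0.569
```

Run:
```python
from h import *
delta(545,-20,200,4.5); print(state()[0]["wrist_force"])
```

```text
t 6.95 pos [531.8  68.1 201. ] ang 26.9 q7 0.31 grip 0.569
  delta [-28.    1.  -84.6] turn 0.39
[ 0.74829293 -0.07696846 -4.02242391]
```

Emit:
{"api": "send_rows", "payload": {
  "deltas": [
    [[-14,0,-42],0.14],
    [[-28,0,-85],0.28],
    [[-28,0,-85],0.39],
    [[-28,0,-85],0.39],
    [[-28,0,-85],0.39]
  ]
}}

```text
t: 7.45
tool_pos: [545.5, -17.2, 199.8]
tool_rot: [-1.569, -0.07, 0.07]
wrist_force: [-0.4, 0.2, -4.4]
grip_width: 0.564
```

```bash
cat > hold.py <<'E'
from h import *
from scipy.optimize import least_squares
def masks(r):
    hsv=cv2.cvtColor(r,cv2.COLOR_BGR2HSV).astype(int); h,s,v=hsv[...,0],hsv[...,1],hsv[...,2]
    return {"green":(h>60)&(h<95)&(s>90),"red":((h<9)|(h>172))&(s>185),"brown":(h<16)&(s>90)&(v<150)}
E
python3 - <<'E'
from hold import *
im,c=shot("wrist",6); B=(380,710,-260,220)
r=rectify(im,c,"wrist",19,*B,mm=.6); cv2.imwrite("pics/w6_19.png",r)
for n,m in masks(r).items(): print(n,*rects(m,B[1],B[3],.6),sep="\n   ")
delta(643,-135,150,4.5)
E
```

```text
green
   (array([ 421. , -129.3]), np.float64(97.7), np.float64(50.4), np.float64(55.7))
red
   (array([651.7, -89.9]), np.float64(85.4), np.float64(62.5), np.float64(93.9))
brown
   (array([431.4,  80.2]), np.float64(215.2), np.float64(100.1), np.float64(83.5))
t 7.5 pos [545.5 -16.8 199.6] ang 5.2 q7 0.11 grip 0.567
  delta [  86.4   49.5 -126.5] turn 0.012
```

View pics/w6_19.png

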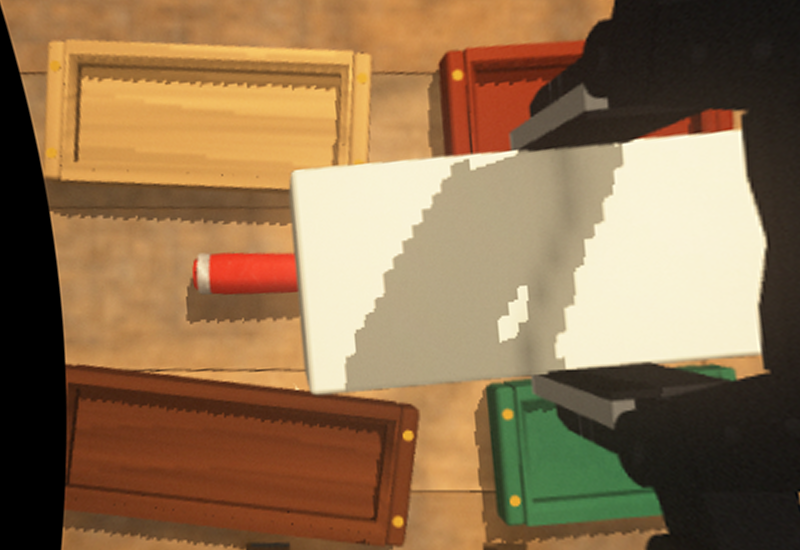

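Holders from rectified view plus brass dots: orange (640.5, 95.3) 87.8°, grey (435.5, 84.4) 83.4°, black (441.9, −153) 95.2°, white (643.8, −134.6) 94.3°; agrees with the top view. Moving white over its holder.

Emit:
{"api": "send_rows", "payload": {
  "deltas": [
    [[30,0,-42],0.01],
    [[60,0,-84],0.01],
    [[87.5,30,-126],0.01],
    [[87.5,70,-126],0.01],
    [[87.5,110,-126],0.01],
    [[87.5,140,-126],0.01],
    [[87.5,140,-126],0.01],
    [[87.5,140,-126],0.01]
  ]
}}

```text
t: 8.3
tool_pos: [643.9, -135.3, 59.9]
tool_rot: [-1.57, -0.061, 0.062]
wrist_force: [0.1, -0.3, -2.7]
grip_width: 0.565
```

Run:
```python
from h import *
im,c=shot("wrist",7); delta(643.8,-134.6,-2,4.4); vision.get_calibration("top"); delta(643.8,-134.6,-2,4.4)
print(robot.observe()["wrist_force"])
cv2.imwrite("pics/w7c.png",cv2.resize(im,(700,525)))
```

```text
t 8.35 pos [ 644.8 -135.8   61.2] ang 4.4 q7 0.46 grip 0.565
  delta [-1.  63.2  1.3] turn 0.0
t 8.35 pos [ 644.8 -135.8   61.2] ang 4.4 q7 0.46 grip 0.565
  delta [-1.  63.2  1.3] turn 0.0
[ 0.56363833 -0.29403926 -2.10252942]
```

View pics/w7c.png

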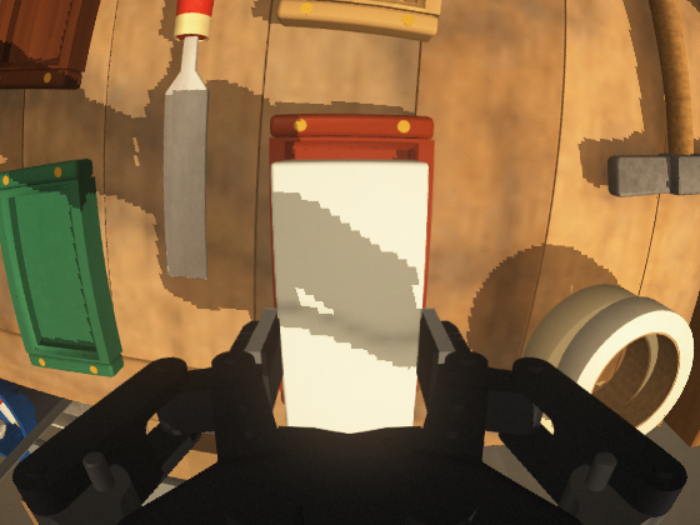

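Stone is aligned over the red holder (stone centre col 350, holder 353). Lowering.

Emit:
{"api": "send_rows", "payload": {
  "deltas": [
    [[0,20,0],0],
    [[0,38,0],0],
    [[0,50,0],0],
    [[0,56,0],0],
    [[0,59,0],0],
    [[0,61,0],0],
    [[0,61,0],0],
    [[0,61,0],0]
  ]
}}

```text
t: 9.15
tool_pos: [643.9, -136.6, -1.2]
tool_rot: [-1.57, -0.059, 0.058]
wrist_force: [0.3, 0.0, -3.2]
grip_width: 0.566
```

Emit:
{"api": "send_rows", "payload": {
  "deltas": [
    [[0,1,0],0],
    [[0,1,0],0]
  ]
}}

```text
t: 9.35
tool_pos: [643.6, -136.4, -2.5]
tool_rot: [-1.57, -0.059, 0.059]
wrist_force: [0.3, -0.7, -2.9]
grip_width: 0.568
```

Emit:
{"api": "send_rows", "payload": {
  "deltas": [
    [[0,1,0],0],
    [[0,1,0],0],
    [[0,1,0],0],
    [[0,1,0],0],
    [[0,1,0],0],
    [[0,-10,0],0],
    [[0,-50,0],0],
    [[0,-100,0],0],
    [[0,-150,0],0],
    [[0,-170,0],0]
  ],
  "claw": 0
}}

```text
t: 10.35
tool_pos: [645.5, -137.6, 173.9]
tool_rot: [-1.571, -0.064, 0.053]
wrist_force: [1.1, -0.7, -0.4]
grip_width: 0.996
```

Run:
```python
from h import *
im,c=shot("wrist",8); B=(560,720,-240,-30)
r=rectify(im,c,"wrist",36,*B,mm=.5); cv2.imwrite("pics/w8.png",r)
hsv=cv2.cvtColor(r,cv2.COLOR_BGR2HSV).astype(int); s,v=hsv[...,1],hsv[...,2]
print(*rects((s<75)&(v>110),B[1],B[3],.5))
r2=rectify(im,c,"wrist",19,*B,mm=.5); print(*rects(hold.masks(r2)["red"],B[1],B[3],.5)) if 0 else None
delta(511.6,429,200,78.5)
```

```text
(array([ 643.9, -135.1]), np.float64(124.2), np.float64(49.7), np.float64(94.3))
t 10.4 pos [ 646.2 -137.6  175.4] ang 4.3 q7 0.41 grip 0.997
  delta [-92.  -26.3 575. ] turn -1.296
```

View pics/w8.png

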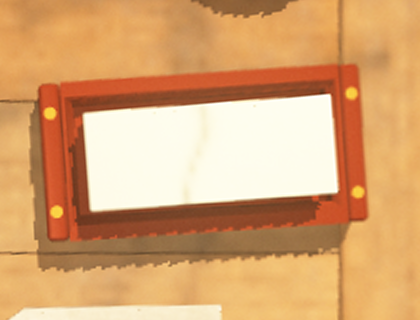

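White is seated (measured 643.9, −135.1, 94.3°). Back to the stack for black.

Emit:
{"api": "send_rows", "payload": {
  "deltas": [
    [[-7,-5,44],-0.05],
    [[-15,-15,92],-0.18],
    [[-23,-26,140],-0.32],
    [[-31,-26,188],-0.46],
    [[-38,-26,236],-0.6],
    [[-46,-26,284],-0.74],
    [[-53,-26,332],-0.88],
    [[-61,-26,380],-1.02],
    [[-69,-26,428],-1.15],
    [[-76,-26,476],-1.28]
  ]
}}

```text
t: 11.4
tool_pos: [531.4, 334.2, 194.1]
tool_rot: [-1.302, -1.053, 1.052]
wrist_force: [0.6, 0.6, 0.1]
grip_width: 0.999
```

```bash
cat > stk.py <<'E'
from h import *
import sys
def stack(im,c,B=(350,680,230,560)):
    for z in (44,72):
        r=rectify(im,c,"wrist",z,*B,mm=.5); cv2.imwrite(f"pics/stk{z}.png",r)
        hsv=cv2.cvtColor(r,cv2.COLOR_BGR2HSV).astype(int); h,s,v=hsv[...,0],hsv[...,1],hsv[...,2]
        M={44:{"orange":(h>4)&(h<13)&(s>150)&(v>130),"grey":(s<60)&(v>60)&(v<190)},72:{"black":(v<60)}}[z]
        for n,m in M.items(): print(z,n,*rects(m,B[1],B[3],.5),sep="\n   ")
E
python3 - <<'E'
from stk import *
delta(511.6,429,200,78.5)
E
```

```text
t 11.4 pos [531.4 334.2 194.1] ang 77.9 q7 0.79 grip 0.999
  delta [88.6 -5.9 39.2] turn -0.01
```

Emit:
{"api": "send_rows", "payload": {
  "deltas": [
    [[30,0,22],-0.01],
    [[58,0,44],-0.01],
    [[58,0,44],-0.01],
    [[58,0,44],-0.01]
  ]
}}

```text
t: 11.8
tool_pos: [501.0, 399.2, 193.5]
tool_rot: [-1.299, -1.057, 1.058]
wrist_force: [0.4, 0.4, -0.3]
grip_width: 0.995
```

Run:
```python
from stk import *
stack(*shot("wrist",9)); delta(511.6,429,32,78.3)
```

```text
44
   orange
44
   grey
72
   black
   (array([622.5, 328.8]), np.float64(196.5), np.float64(115.0), np.float64(90.0))
   (array([640. , 516.5]), np.float64(87.0), np.float64(80.0), np.float64(90.0))
t 11.85 pos [502.  397.9 193.6] ang 78.2 q7 0.68 grip 1.0
  delta [ 32.5 161.6  -2.9] turn -0.002
```

View pics/stk72.png

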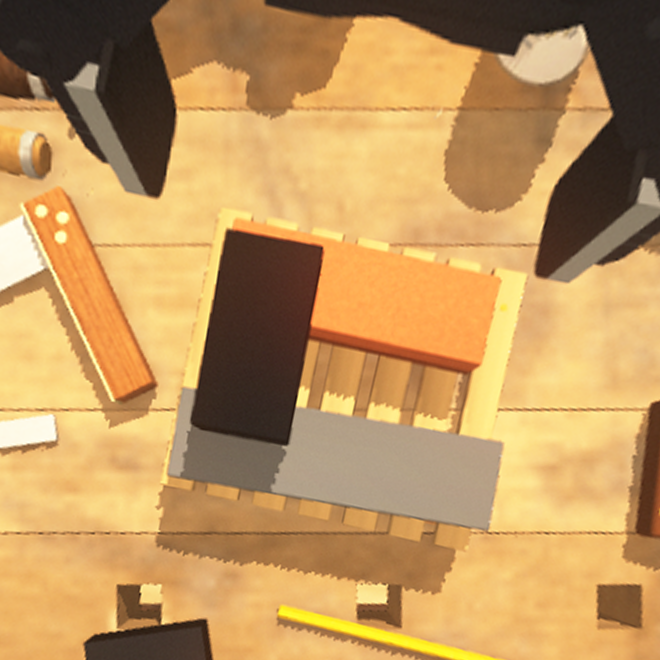

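Black corners (226,230),(323,246),(290,443),(192,427) → centre (511.7, 430.5), 170.3°. Picking it.

Emit:
{"api": "send_rows", "payload": {
  "deltas": [
    [[17,10,-2],-0.02],
    [[33,50,-3.5],-0.038],
    [[33,90,-3.5],-0.038],
    [[33,120,-3.5],-0.038],
    [[33,145,-3.5],-0.038],
    [[33,161,-3.5],-0.038],
    [[33,161,-3.5],-0.038],
    [[33,161,-3.5],-0.038]
  ],
  "claw": 0
}}

```text
t: 12.65
tool_pos: [512.7, 429.9, 33.4]
tool_rot: [-1.285, -1.085, 1.083]
wrist_force: [0.6, 0.6, 0.7]
grip_width: 0.998
```

Emit:
{"api": "send_rows", "payload": {
  "deltas": [
    [[0,0,0],0],
    [[0,0,0],0],
    [[0,0,0],0],
    [[0,0,0],0],
    [[0,0,0],0],
    [[0,0,0],0]
  ],
  "claw": 1
}}

```text
t: 13.25
tool_pos: [512.5, 431.0, 34.1]
tool_rot: [-1.284, -1.087, 1.083]
wrist_force: [-1.1, -0.9, 7.6]
grip_width: 0.565
```

Run:
```python
from stk import *
delta(441.9,-153,140,5.2)
```

```text
t 13.25 pos [512.5 431.   34.1] ang 80.4 q7 0.72 grip 0.565
  delta [-587.3 -107.1  -28.1] turn 1.312
```

Emit:
{"api": "send_rows", "payload": {
  "deltas": [
    [[0,-5,0],0],
    [[0,-25,0],0],
    [[0,-65,0],0],
    [[-20,-105,-1],0.08],
    [[-65,-107,-3],0.22],
    [[-113,-107,-5],0.36],
    [[-162,-107,-8],0.5],
    [[-211,-107,-10],0.64],
    [[-260,-107,-12],0.78],
    [[-309,-107,-15],0.92]
  ]
}}

```text
t: 14.25
tool_pos: [473.9, 121.2, 139.3]
tool_rot: [-1.538, -0.374, 0.375]
wrist_force: [1.0, -0.1, -2.8]
grip_width: 0.569
```

Run:
```python
from stk import *
delta(441.9,-153,80,5.2)
```

```text
t 14.25 pos [473.9 121.2 139.3] ang 27.4 q7 0.16 grip 0.569
  delta [-154.4   59.2 -228.8] turn 0.387
```

Emit:
{"api": "send_rows", "payload": {
  "deltas": [
    [[-27,0,-40],0.1],
    [[-54,0,-80],0.24],
    [[-81,0,-120],0.387],
    [[-108,0,-160],0.387],
    [[-135,10,-200],0.387],
    [[-154.5,30,-229],0.387],
    [[-154.5,59,-229],0.387],
    [[-154.5,59,-229],0.387],
    [[-154.5,59,-229],0.387]
  ]
}}

```text
t: 15.15
tool_pos: [444.0, -151.1, 80.6]
tool_rot: [-1.569, -0.074, 0.077]
wrist_force: [-0.2, 0.3, -3.0]
grip_width: 0.563
```

```bash
cat >> stk.py <<'E'
def hol(im,c,name,z=19,col="green"):
    o=state()[0]["tool_pos"]; B=(o[0]-110,o[0]+110,o[1]-130,o[1]+130)
    r=rectify(im,c,"wrist",z,*B,mm=.5); cv2.imwrite(f"pics/{name}.png",r); print("x1,y1",B[1].round(1),B[3].round(1))
    hsv=cv2.cvtColor(r,cv2.COLOR_BGR2HSV).astype(int); h,s,v=hsv[...,0],hsv[...,1],hsv[...,2]
    d=(h>18)&(h<32)&(s>150)&(v>150)   # brass dots
    n,_,st,ce=cv2.connectedComponentsWithStats(d.astype(np.uint8))
    for i in range(1,n):
        if 20<st[i,4]<400: print("dot",np.round([B[1]-.5*ce[i,1],B[3]-.5*ce[i,0]],1),st[i,4])
E
python3 - <<'E'
from stk import *
im,c=shot("wrist",10); hol(im,c,"hb10"); delta(441.9,-153,0,5.2)
E
```

```text
x1,y1 554.9 -20.9
dot [461.7 -84.1] 125
dot [449.2 -24.2] 124
dot [409.7 -88.6] 130
t 15.2 pos [ 444.9 -150.9   81.2] ang 5.6 q7 0.4 grip 0.564
  delta [-3.2 81.2 -1.8] turn 0.006
```

Dots give holder centre (441.5, −153.1), 5.0° — matches. Lowering and releasing.

Emit:
{"api": "send_rows", "payload": {
  "deltas": [
    [[-3,15,-2],0.006],
    [[-3,45,-2],0.006],
    [[-3,65,-2],0.006],
    [[-3,75,-2],0.006],
    [[-3,80,-2],0.006],
    [[-3,83,-2],0.006],
    [[-3,83,-2],0.006],
    [[-3,83,-2],0.006]
  ]
}}

```text
t: 16.0
tool_pos: [442.4, -153.8, -1.9]
tool_rot: [-1.57, -0.072, 0.07]
wrist_force: [0.9, -0.4, -3.0]
grip_width: 0.567
```

Run:
```python
from stk import *
delta(441.6,-153,-3,5.1); print(state()[0]["wrist_force"])
```

```text
t 16.0 pos [ 442.4 -153.8   -1.9] ang 5.2 q7 0.54 grip 0.567
  delta [-0.7  1.1  0.9] turn 0.001
[ 0.85948156 -0.43298332 -3.0348959 ]
```

Emit:
{"api": "send_rows", "payload": {
  "deltas": [
    [[0,2,0],0],
    [[0,2,0],0],
    [[0,2,0],0],
    [[0,2,0],0],
    [[0,2,0],0],
    [[0,-10,0],0],
    [[0,-50,0],0],
    [[0,-100,0],0],
    [[0,-150,0],0],
    [[0,-180,0],0]
  ],
  "claw": 0
}}

```text
t: 17.0
tool_pos: [442.5, -154.8, 181.8]
tool_rot: [-1.57, -0.073, 0.066]
wrist_force: [0.2, -0.7, 0.6]
grip_width: 1.001
```

Run:
```python
from stk import *
im,c=shot("wrist",11); hol(im,c,"hb11",z=19)
B=(350,530,-240,-60); r=rectify(im,c,"wrist",36,*B,mm=.5); v=r.max(2); print(*rects(v<60,B[1],B[3],.5))
for n in("stone_black","stone_white"): print(n,vision.landmark_of("wrist",n))
print(project(c,"wrist",[441.6,-153,8]))
delta(498,385,200,348)
```

```text
x1,y1 554.4 -25.1
dot [ 473.4 -217.9] 128
dot [461.7 -84.2] 125
dot [449.2 -26. ] 46
dot [ 421.4 -222.4] 128
dot [409.9 -88.6] 130
(array([ 442.4, -153.2]), np.float64(101.0), np.float64(50.2), np.float64(94.9))
stone_black [{'point': [278.0, 181.3], 'conf': 0.78}]
stone_white [{'point': [450.2, 182.2], 'conf': 0.95}]
[277.8209833  181.14945177]
t 17.15 pos [ 442.9 -154.2  179.9] ang 5.1 q7 0.29 grip 0.998
  delta [103.2 -19.5 532.1] turn 0.299
```

Black seated: stone (442.4, −153.2) vs dots centre (441.6, −153.3). On to the lower layer.

Emit:
{"api": "send_rows", "payload": {
  "deltas": [
    [[9,-5,44],-0.05],
    [[18,-12,92],-0.18],
    [[27,-20,140],-0.32],
    [[36,-20,188],-0.46],
    [[46,-20,236],-0.6],
    [[55,-20,284],-0.74],
    [[64,-20,332],-0.88],
    [[73,-20,380],-1.02],
    [[83,-20,428],-1.15],
    [[92,-20,476],-1.278]
  ]
}}

```text
t: 18.15
tool_pos: [490.0, 329.9, 196.1]
tool_rot: [-1.297, -1.06, 1.064]
wrist_force: [0.6, -0.8, 1.1]
grip_width: 1.0
```

Run:
```python
from stk import *
delta(498,385,200,78.3)
```

```text
t 18.15 pos [490.  329.9 196.1] ang 78.7 q7 0.77 grip 1.0
  delta [55.6 -4.   3. ] turn 0.006
```

Emit:
{"api": "send_rows", "payload": {
  "deltas": [
    [[30,0,1],0],
    [[56,0,3],0],
    [[56,0,3],0],
    [[56,0,3],0]
  ]
}}

```text
t: 18.55
tool_pos: [498.4, 383.4, 195.8]
tool_rot: [-1.299, -1.057, 1.061]
wrist_force: [-0.0, -1.4, 0.0]
grip_width: 0.999
```

Run:
```python
from stk import *
im,c=shot("wrist",12); B=(400,620,270,510)
r=rectify(im,c,"wrist",44,*B,mm=.4); cv2.imwrite("pics/lay12.png",r)
hsv=cv2.cvtColor(r,cv2.COLOR_BGR2HSV).astype(int); h,s,v=hsv[...,0],hsv[...,1],hsv[...,2]
for y in range(290,500,30): 
  print(y,[tuple(hsv[int((620-x)/.4),int((510-y)/.4)]) for x in (460,450,545,555)])
print("orange",*rects((h>3)&(h<14)&(s>130)&(v>150),620,510,.4)); print("grey",*rects((s<50)&(v<200),620,510,.4))
delta(498,385,200,78.3)
```

```text
290 [(np.int64(23), np.int64(115), np.int64(253)), (np.int64(22), np.int64(119), np.int64(252)), (np.int64(25), np.int64(119), np.int64(254)), (np.int64(17), np.int64(129), np.int64(235))]
320 [(np.int64(15), np.int64(68), np.int64(175)), (np.int64(16), np.int64(68), np.int64(173)), (np.int64(14), np.int64(176), np.int64(254)), (np.int64(14), np.int64(174), np.int64(254))]
350 [(np.int64(16), np.int64(67), np.int64(174)), (np.int64(17), np.int64(64), np.int64(172)), (np.int64(15), np.int64(176), np.int64(254)), (np.int64(14), np.int64(178), np.int64(254))]
380 [(np.int64(17), np.int64(63), np.int64(171)), (np.int64(17), np.int64(62), np.int64(169)), (np.int64(15), np.int64(174), np.int64(255)), (np.int64(15), np.int64(174), np.int64(255))]
410 [(np.int64(17), np.int64(63), np.int64(171)), (np.int64(17), np.int64(60), np.int64(171)), (np.int64(14), np.int64(177), np.int64(254)), (np.int64(15), np.int64(176), np.int64(254))]
440 [(np.int64(17), np.int64(65), np.int64(173)), (np.int64(16), np.int64(60), np.int64(174)), (np.int64(14), np.int64(179), np.int64(254)), (np.int64(14), np.int64(179), np.int64(254))]
470 [(np.int64(15), np.int64(64), np.int64(176)), (np.int64(16), np.int64(64), np.int64(174)), (np.int64(19), np.int64(135), np.int64(246)), (np.int64(19), np.int64(132), np.int64(247))]
orange
grey
t 18.6 pos [498.9 382.6 196.3] ang 78.3 q7 0.72 grip 0.998
  delta [ 2.2 -3.7  1.3] turn 0.0
```

View pics/lay12.png

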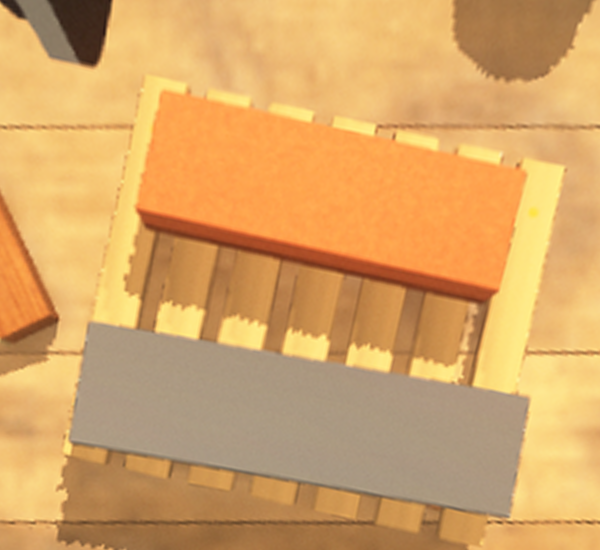

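Run:
```python
from stk import *
r=cv2.imread("pics/lay12.png"); hsv=cv2.cvtColor(r,cv2.COLOR_BGR2HSV).astype(int); h,s,v=hsv[...,0],hsv[...,1],hsv[...,2]
print("orange",*rects((h>9)&(h<18)&(s>155)&(v>235),620,510,.4)); print("grey",*rects((s<85)&(v<200)&(v>140),620,510,.4))
delta(452.1,390.3,120,-9.8)
```

```text
orange (array([544.6, 377.9]), np.float64(150.3), np.float64(49.4), np.float64(77.4))
grey (array([452.5, 390.7]), np.float64(178.8), np.float64(48.8), np.float64(80.2))
t 18.6 pos [498.9 382.6 196.3] ang 78.3 q7 0.72 grip 0.998
  delta [-1.7 76.4 47.3] turn 1.538
```

Grey (452.4, 390.5) 80.2°, orange (544.4, 377.7) 77.7°. Rotate the jaws and go for grey.

Emit:
{"api": "send_rows", "payload": {
  "deltas": [
    [[0,0,20],0.14],
    [[-1,0,40],0.28],
    [[-1.5,20,47],0.42],
    [[-1.5,40,47],0.56],
    [[-1.5,60,47],0.7],
    [[-1.5,76,47],0.84],
    [[-1.5,76,47],0.98],
    [[-1.5,76,47],1.12],
    [[-1.5,76,47],1.26],
    [[-1.5,76,47],1.4]
  ]
}}

```text
t: 19.6
tool_pos: [452.9, 390.2, 121.4]
tool_rot: [-1.571, 0.032, -0.031]
wrist_force: [0.2, 0.1, -1.3]
grip_width: 0.997
```

Emit:
{"api": "send_rows", "payload": {
  "deltas": [
    [[0,0,0],0.138],
    [[0,0,0],0.138],
    [[0,0,0],0.138],
    [[0,0,0],0.138]
  ]
}}

```text
t: 20.0
tool_pos: [452.6, 391.4, 121.4]
tool_rot: [-1.567, 0.132, -0.131]
wrist_force: [0.0, -0.1, 0.5]
grip_width: 1.003
```

Run:
```python
from stk import *
delta(452.4,390.4,4,-9.8)
```

```text
t 20.0 pos [452.6 391.4 121.4] ang -9.6 q7 -0.81 grip 1.003
  delta [ -0.  117.4  -1.1] turn 0.004
```

Emit:
{"api": "send_rows", "payload": {
  "deltas": [
    [[0,20,0],0],
    [[0,60,0],0],
    [[0,90,0],0],
    [[0,108,0],0],
    [[0,117,0],0],
    [[0,117,0],0],
    [[0,117,0],0]
  ]
}}

```text
t: 20.7
tool_pos: [453.1, 392.3, 5.2]
tool_rot: [-1.566, 0.133, -0.134]
wrist_force: [0.2, 0.5, -0.4]
grip_width: 0.994
```

Emit:
{"api": "send_rows", "payload": {
  "deltas": [
    [[0,0,0],0],
    [[0,0,0],0],
    [[0,0,0],0],
    [[0,0,0],0],
    [[0,0,0],0],
    [[0,0,0],0]
  ],
  "claw": 1
}}

```text
t: 21.3
tool_pos: [452.8, 392.6, 5.5]
tool_rot: [-1.565, 0.133, -0.134]
wrist_force: [-1.9, -0.7, 7.4]
grip_width: 0.57
```

Run:
```python
from stk import *
delta(435.5,84.4,100,-6.6)
```

```text
t 21.3 pos [452.8 392.6   5.5] ang -9.7 q7 -0.75 grip 0.57
  delta [  35.1  -94.9 -306.6] turn -0.055
```

Emit:
{"api": "send_rows", "payload": {
  "deltas": [
    [[0,-5,0],0],
    [[0,-25,0],0],
    [[0,-60,0],0],
    [[4,-95,-35],0],
    [[10,-95,-83],-0.02],
    [[16,-95,-132],-0.04],
    [[21,-95,-180],-0.055],
    [[27,-95,-229],-0.055],
    [[33,-95,-275],-0.055],
    [[35,-95,-305],-0.055]
  ]
}}

```text
t: 22.3
tool_pos: [434.4, 81.8, 99.1]
tool_rot: [-1.569, 0.094, -0.092]
wrist_force: [1.1, 0.4, -6.2]
grip_width: 0.571
```

Emit:
{"api": "send_rows", "payload": {
  "deltas": [
    [[0,0,0],0],
    [[0,15,0],0],
    [[0,30,0],0],
    [[0,30,0],0],
    [[0,30,0],0]
  ]
}}

```text
t: 22.8
tool_pos: [435.1, 85.5, 69.4]
tool_rot: [-1.57, 0.091, -0.09]
wrist_force: [0.7, -0.6, -5.1]
grip_width: 0.57
```

Run:
```python
from stk import *
im,c=shot("wrist",13); hol(im,c,"hg13"); delta(435.7,86,-2,-6.6)
z=state()[0]["tool_pos"][2]; B=(350,520,-40,220)
r=rectify(im,c,"wrist",z+40,*B,mm=.5); hsv=cv2.cvtColor(r,cv2.COLOR_BGR2HSV).astype(int); h,s,v=hsv[...,0],hsv[...,1],hsv[...,2]
print("grey in hand",*rects((s<85)&(v<200)&(v>90),B[1],B[3],.5)); print(state()[0]["wrist_force"])
```

```text
x1,y1 545.5 215.7
dot [474.  188.2] 134
dot [422.1 194.3] 138
dot [332.3 167.7] 308
t 22.85 pos [435.5  85.7  69.8] ang -6.6 q7 -0.38 grip 0.567
  delta [ 0.1 71.8  0.3] turn 0.0
grey in hand (array([437.9, 109.9]), np.float64(125.8), np.float64(48.7), np.float64(83.4))
[-0.17221593  0.1686194  -4.34296323]
```

Emit:
{"api": "send_rows", "payload": {
  "deltas": [
    [[0.5,15,1.5],0],
    [[0.5,40,1.5],0],
    [[0.5,57,1.5],0],
    [[0.5,66,1.5],0],
    [[0.5,70,1.5],0],
    [[0.5,72,1.5],0],
    [[0.5,72,1.5],0]
  ]
}}

```text
t: 23.55
tool_pos: [436.6, 87.2, -2.1]
tool_rot: [-1.568, 0.09, -0.091]
wrist_force: [-0.5, -0.5, -5.6]
grip_width: 0.565
```

Emit:
{"api": "send_rows", "payload": {
  "deltas": [
    [[0,0,0],0],
    [[0,1,0],0]
  ]
}}

```text
t: 23.75
tool_pos: [436.7, 87.2, -2.7]
tool_rot: [-1.568, 0.09, -0.091]
wrist_force: [-10.2, -3.3, 27.9]
grip_width: 0.569
```

Contact with the floor felt (28 N). Releasing.

Emit:
{"api": "send_rows", "payload": {
  "deltas": [
    [[0,0,0],0],
    [[0,0,0],0],
    [[0,0,0],0],
    [[0,0,0],0],
    [[0,0,0],0],
    [[0,-10,0],0],
    [[0,-50,0],0],
    [[0,-100,0],0],
    [[0,-150,0],0],
    [[0,-190,0],0]
  ],
  "claw": 0
}}

```text
t: 24.75
tool_pos: [436.5, 86.3, 189.9]
tool_rot: [-1.567, 0.09, -0.093]
wrist_force: [0.1, 1.1, -0.6]
grip_width: 1.002
```

Run:
```python
from stk import *
im,c=shot("wrist",14); hol(im,c,"hg14",z=19)
B=(350,520,-40,220); r=rectify(im,c,"wrist",36,*B,mm=.5); hsv=cv2.cvtColor(r,cv2.COLOR_BGR2HSV).astype(int); h,s,v=hsv[...,0],hsv[...,1],hsv[...,2]
print(*rects((s<85)&(v<200)&(v>90),B[1],B[3],.5))
delta(544.4,377.7,150,-12.2)
```

```text
x1,y1 549.2 217.2
dot [474.1 188.2] 130
dot [449.3 -24.8] 127
dot [422.2 194.3] 130
dot [397.5 -18.8] 119
dot [336.1 165.1] 282
(array([436.6,  85.6]), np.float64(178.5), np.float64(49.6), np.float64(83.3))
t 24.8 pos [439.2  87.2 195.3] ang -6.7 q7 -0.5 grip 1.004
  delta [ 70.2  47.7 300.5] turn 0.096
```

Grey seated (436.6, 85.6 vs 435.8, 84.7). Now orange.

Emit:
{"api": "send_rows", "payload": {
  "deltas": [
    [[10,7,43],0.02],
    [[21,14,91],0.05],
    [[33,21,139],0.08],
    [[44,28,187],0.096],
    [[55,35,235],0.096],
    [[66,40,283],0.096],
    [[70,42,301],0.096],
    [[70,42,301],0.096],
    [[70,42,301],0.096]
  ]
}}

```text
t: 25.7
tool_pos: [540.2, 377.1, 144.4]
tool_rot: [-1.566, 0.166, -0.166]
wrist_force: [-0.1, -0.7, 0.3]
grip_width: 1.001
```

Run:
```python
from stk import *
im,c=shot("wrist",15); B=(460,630,270,480); r=rectify(im,c,"wrist",44,*B,mm=.5); hsv=cv2.cvtColor(r,cv2.COLOR_BGR2HSV).astype(int); h,s,v=hsv[...,0],hsv[...,1],hsv[...,2]
print(*rects((h>7)&(h<18)&(s>155)&(v>180),B[1],B[3],.5))
delta(544.4,377.7,4,-12.2)
```

```text
(array([533.5, 381.9]), np.float64(152.9), np.float64(75.7), np.float64(77.5))
t 25.75 pos [540.4 376.4 144.8] ang -12.2 q7 -0.7 grip 1.002
  delta [  3.6 140.8   2.2] turn 0.0
```

Emit:
{"api": "send_rows", "payload": {
  "deltas": [
    [[3.6,20,2],0],
    [[3.6,60,2],0],
    [[3.6,100,2],0],
    [[3.6,128,2],0],
    [[3.6,140,2],0],
    [[3.6,140,2],0],
    [[3.6,140,2],0]
  ]
}}

```text
t: 26.45
tool_pos: [545.1, 379.1, 6.2]
tool_rot: [-1.563, 0.165, -0.167]
wrist_force: [-0.5, 0.3, 0.5]
grip_width: 1.0
```

Emit:
{"api": "send_rows", "payload": {
  "deltas": [
    [[0,0,0],0],
    [[0,0,0],0],
    [[0,0,0],0],
    [[0,0,0],0],
    [[0,0,0],0],
    [[0,0,0],0]
  ],
  "claw": 1
}}

```text
t: 27.05
tool_pos: [544.8, 379.7, 5.9]
tool_rot: [-1.563, 0.165, -0.167]
wrist_force: [-2.1, -2.2, 6.1]
grip_width: 0.567
```

Run:
```python
from stk import *
delta(640.5,95.3,110,-2.2)
```

```text
t 27.05 pos [544.8 379.7   5.9] ang -12.1 q7 -0.63 grip 0.567
  delta [ 153.3 -104.4 -257.8] turn -0.173
```

Emit:
{"api": "send_rows", "payload": {
  "deltas": [
    [[0,-5,0],0],
    [[0,-25,0],0],
    [[0,-65,0],0],
    [[10,-104,-17],0],
    [[33,-104,-56],-0.03],
    [[57,-104,-96],-0.07],
    [[82,-104,-138],-0.12],
    [[106,-104,-178],-0.17],
    [[130,-104,-219],-0.173],
    [[153,-104,-256],-0.173]
  ]
}}

```text
t: 28.05
tool_pos: [640.0, 94.2, 108.4]
tool_rot: [-1.571, 0.031, -0.03]
wrist_force: [0.7, 1.2, -4.2]
grip_width: 0.569
```

Emit:
{"api": "send_rows", "payload": {
  "deltas": [
    [[0,0,0],0],
    [[0,20,0],0],
    [[0,40,0],0],
    [[0,40,0],0],
    [[0,40,0],0]
  ]
}}

```text
t: 28.55
tool_pos: [639.7, 96.9, 68.4]
tool_rot: [-1.571, 0.031, -0.029]
wrist_force: [0.9, 0.8, -3.4]
grip_width: 0.568
```

Run:
```python
from stk import *
im,c=shot("wrist",16); hol(im,c,"ho16"); delta(640.7,97,-1,-2.2)
z=state()[0]["tool_pos"][2]; B=(560,720,-10,220)
r=rectify(im,c,"wrist",z+39,*B,mm=.5); hsv=cv2.cvtColor(r,cv2.COLOR_BGR2HSV).astype(int); h,s,v=hsv[...,0],hsv[...,1],hsv[...,2]
print("orange in hand",*rects((h<14)&(s>160)&(v>120),B[1],B[3],.5)); cv2.imwrite("pics/oh16.png",r)
```

```text
x1,y1 750.3 226.8
dot [670.5 187. ] 117
dot [618.4 189. ] 120
t 28.6 pos [640.3  96.8  69.2] ang -2.2 q7 -0.02 grip 0.568
  delta [ 0.3 70.2  0.2] turn 0.0
orange in hand (array([640.2, 113.8]), np.float64(60.5), np.float64(38.8), np.float64(161.2))
```

Emit:
{"api": "send_rows", "payload": {
  "deltas": [
    [[0.8,15,0.8],0],
    [[0.8,40,0.8],0],
    [[0.8,56,0.8],0],
    [[0.8,65,0.8],0],
    [[0.8,68,0.8],0],
    [[0.8,70,0.8],0],
    [[0.8,70,0.8],0],
    [[0.8,70,0.8],0]
  ]
}}

```text
t: 29.4
tool_pos: [641.5, 97.6, -0.9]
tool_rot: [-1.57, 0.029, -0.031]
wrist_force: [0.8, -0.7, -4.6]
grip_width: 0.568
```

Emit:
{"api": "send_rows", "payload": {
  "deltas": [
    [[0,0,0],0],
    [[0,0,0],0],
    [[0,0,0],0],
    [[0,0,0],0],
    [[0,0,0],0],
    [[0,-10,0],0],
    [[0,-50,0],0],
    [[0,-100,0],0],
    [[0,-150,0],0],
    [[0,-190,0],0]
  ],
  "claw": 0
}}

```text
t: 30.4
tool_pos: [641.4, 97.1, 192.4]
tool_rot: [-1.57, 0.028, -0.032]
wrist_force: [0.5, 0.1, 0.5]
grip_width: 1.003
```

Run:
```python
from stk import *
im,c=shot("wrist",17); hol(im,c,"ho17",z=19)
B=(560,720,-10,220); r=rectify(im,c,"wrist",36,*B,mm=.5); hsv=cv2.cvtColor(r,cv2.COLOR_BGR2HSV).astype(int); h,s,v=hsv[...,0],hsv[...,1],hsv[...,2]
print("orange",*rects((h<16)&(s>155)&(v>140),B[1],B[3],.5))
delta(540,-20,250,-2)
```

```text
x1,y1 754.2 227.2
dot [670.6 187. ] 132
dot [663.1   2.8] 139
dot [618.5 189.2] 137
dot [611.    4.9] 144
orange (array([636.6,  98.3]), np.float64(154.0), np.float64(69.4), np.float64(85.8))
t 30.45 pos [644.2  97.2 199. ] ang -2.2 q7 -0.07 grip 1.003
  delta [ -99.   -52.4 -121. ] turn -0.004
```

Emit:
{"api": "send_rows", "payload": {
  "deltas": [
    [[-27,-20,36],0],
    [[-55,-40,72],0],
    [[-83,-50,110],0],
    [[-111,-50,148],0],
    [[-140,-50,186],0],
    [[-170,-50,227],0],
    [[-170,-50,227],0],
    [[-170,-50,227],0]
  ]
}}

```text
t: 31.25
tool_pos: [478.8, 331.9, 238.6]
tool_rot: [-1.571, 0.027, -0.028]
wrist_force: [1.0, -1.0, -0.2]
grip_width: 1.0
```

Run:
```python
from stk import *
w=cv2.imread("pics/ho17.png"); t,ct=shot("top",18); s,cs=shot("side",18)
a=cv2.resize(w,(400,338)); b=cv2.resize(s[210:420,210:430],(400,382)); 
r=rectify(t,ct,"top",19,350,720,-250,250); b2=cv2.resize(r,(400,296))
cv2.imwrite("pics/final.png",cv2.hconcat([cv2.vconcat([a,np.zeros((556-338,400,3),np.uint8)]) if 0 else cv2.copyMakeBorder(a,0,598-338,0,0,0),cv2.copyMakeBorder(cv2.vconcat([b2,cv2.resize(b,(316,302))[:, :] if 0 else cv2.resize(b,(400,302))]),0,0,0,0,0)]))
for cam,c in(("top",ct),("side",cs)):
  for n,p in {"grey":(435.7,84.7),"orange":(640.9,96),"white":(643.8,-134.6),"black":(441.6,-153)}.items():
    L=vision.landmark_of(cam,"stone_"+n); print(cam,n,np.round(project(c,cam,[*p,8])),[(np.round(l["point"]),round(l["conf"],2)) for l in L[:2]])
print("chisel",[l["point"] for l in vision.landmark_of("side","chisel")],"jar",[l["point"] for l in vision.landmark_of("side","jar")])
```

```text
top grey [302. 241.] [(array([302., 245.]), 0.63)]
top orange [299. 173.] [(array([298., 176.]), 0.8), (array([374., 173.]), 0.18)]
top white [374. 173.] [(array([373., 172.]), 0.67)]
top black [381. 240.] [(array([382., 239.]), 0.85), (array([158., 275.]), 0.41)]
side grey [260. 266.] [(array([258., 269.]), 0.77), (array([362., 351.]), 0.26)]
side orange [349. 262.] [(array([351., 263.]), 0.73)]
side white [363. 348.] [(array([367., 350.]), 0.85)]
side black [257. 356.] [(array([258., 359.]), 0.67), (array([229., 168.]), 0.49)]
chisel [[307.6, 303.6]] jar [[369.9, 219.5], [259.6, 268.5]]
```

View pics/final.png

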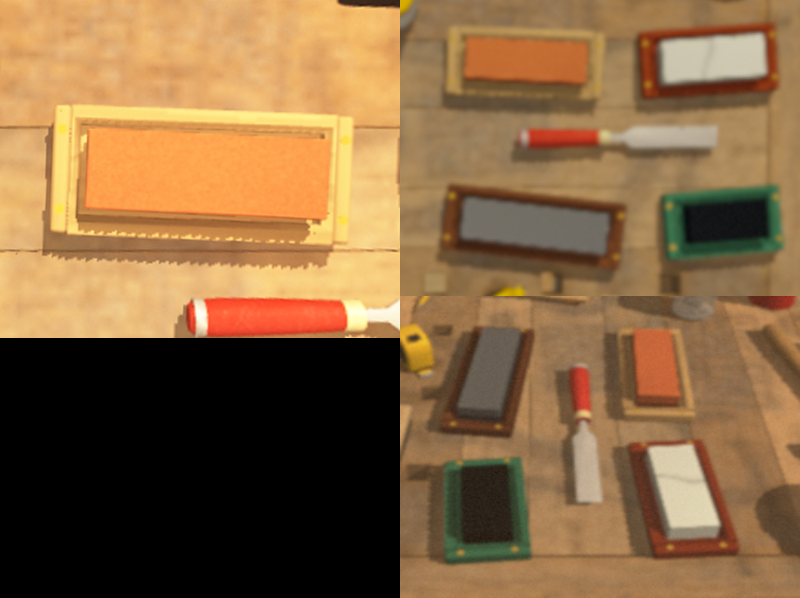

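The last picture shows all four stones lying in their recesses, with the chisel and jar detections unmoved. Handing in.

```bash
python3 -c "
from plant import robot
print(robot.hand_in())"
```

```text
the job is handed in; nothing more can be done
None
```

I took the stack apart, laid all four stones in their own holders and handed the job in at about 31.5 s of the 106 s allowed. `hand_in()` gave no verdict.

| Stone | Last measured centre (mm) | Holder centre (mm) | Angle, stone / holder |
|---|---|---|---|
| White | (643.9, −135.1) | (643.8, −134.6) | 94.3° / 94.3° |
| Black | (442.4, −153.2) | (441.6, −153.3) | 94.9° / about 95° |
| Grey | (436.6, 85.6) | (435.8, 84.7) | 83.3° / 83.3° |
| Orange | about (642, 96) | (640.8, 96.0) | about 87.8° / 87.7° |

- **Seating:** White, black and grey appeared the right size at the seated top height of 36 mm, which fits stones fully down. The final composite shows all four stones inside their recesses. I did not measure flatness or depth directly.
- **Bystanders:** The chisel and jar detections in the side view stayed within about 1 pixel of the start.

These checks failed or disagreed:
- **First white grasp missed:** The fingers shut above the stone without moving it. Two camera views put the shut fingertips roughly 15–28 mm behind the reported TCP instead of 8 mm ahead. All later grasps used about 32 mm less height.
- **Grey contact force:** Grey touched the holder with 28 N just before release; I took this to be the recess floor.
- **Orange position:** The colour mask for the orange stone was spoiled by the similar wood. Its centre comes from corners read by hand in the picture, so it is less certain than the others.

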